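# Isolate the floor-heating supply and swing out the lockout hasp

### The job

Before work on the floor-heating mesh goes on, make its supply safe: turn the red handle of the isolator with the yellow plate fully to off, and only then swing out that isolator's steel lockout hasp until it stands square out of the face, ready for padlocks. Leave the black-handled isolator switched on with its hasp folded, and do not disturb the things lying around.

Things in the scene. Friction and masses are not known exactly. Their poses are not given: they have to be found in the camera images.
- red_unit: Red-handled (yellow plate) isolator unit, fixed, 0.24 m tall: plywood board 250 x 150 mm sloping 30 deg on a timber stand, with a grey cover box 220 x 124 x 45 mm. Origin: centre of the footprint on the work surface; x to its back, where the slope rises, z up. In this frame the cover face's outward normal is (-sin30, 0, cos30), up the slope is (cos30, 0, sin30).
- red_grip (a point): Point on the turning axis of the red handle, inside its grip bar, 36 mm out from the cover face. On the face sits a round boss (60 mm diameter, 14 mm high) with a straight grip bar 76 mm long, 16 mm wide, top 54 mm out from the face. Axes turn with the handle: x along the bar, y across it, z out of the face.
- red_handle (a joint): Angle (rad) of the red handle about the face's outward normal: 0 = on (bar points up the slope to the green dot), 1.571 = off (bar level across the slope, at the white dots); end stops at both. Turn counterclockwise, looking at the face, for off. Needs about 0.2 N m; stays where it is left.
- red_bar (a point): Middle of the red unit's hasp crossbar. The hasp, below the handle, is a steel U: two 8 mm side arms 72 mm apart, a 10 mm round crossbar joining their free ends, a plate with padlock holes reaching 25 mm from the hinge, then an open window 45 mm long. Folded, it lies 22 mm out from the face, crossbar up the slope, 80 mm from the handle's axis. x: hinge to crossbar, y: along the bar.
- red_hinge (a point): Middle of the hinge axis of the red unit's hasp, near the cover's low edge, 22 mm out from the face, 75 mm from the crossbar and 155 mm down the slope from the handle's axis. The axis runs along the unit's y. Does not move.
- red_hasp (a joint): Angle (rad) of the red unit's hasp: 0 = folded flat along the face, 1.571 = standing square out of the face, stop at 1.75. The crossbar swings out from the face and on towards the low edge. Needs about 0.12 N m; stays where it is left.
- black_unit: Black-handled (steel-coloured plate) isolator unit, fixed, 0.24 m tall: plywood board 250 x 150 mm sloping 30 deg on a timber stand, with a grey cover box 220 x 124 x 45 mm. Origin: centre of the footprint on the work surface; x to its back, where the slope rises, z up. In this frame the cover face's outward normal is (-sin30, 0, cos30), up the slope is (cos30, 0, sin30).
- black_grip (a point): Point on the turning axis of the black handle, inside its grip bar, 36 mm out from the cover face. On the face sits a round boss (60 mm diameter, 14 mm high) with a straight grip bar 76 mm long, 16 mm wide, top 54 mm out from the face. Axes turn with the handle: x along the bar, y across it, z out of the face.
- black_handle (a joint): Angle (rad) of the black handle about the face's outward normal: 0 = on (bar points up the slope to the green dot), 1.571 = off (bar level across the slope, at the white dots); end stops at both. Turn counterclockwise, looking at the face, for off. Needs about 0.2 N m; stays where it is left.
- black_bar (a point): Middle of the black unit's hasp crossbar. The hasp, below the handle, is a steel U: two 8 mm side arms 72 mm apart, a 10 mm round crossbar joining their free ends, a plate with padlock holes reaching 25 mm from the hinge, then an open window 45 mm long. Folded, it lies 22 mm out from the face, crossbar up the slope, 80 mm from the handle's axis. x: hinge to crossbar, y: along the bar.
- black_hinge (a point): Middle of the hinge axis of the black unit's hasp, near the cover's low edge, 22 mm out from the face, 75 mm from the crossbar and 155 mm down the slope from the handle's axis. The axis runs along the unit's y. Does not move.
- black_hasp (a joint): Angle (rad) of the black unit's hasp: 0 = folded flat along the face, 1.571 = standing square out of the face, stop at 1.75. The crossbar swings out from the face and on towards the low edge. Needs about 0.12 N m; stays where it is left.
- pliers: Loose bystander: side cutters with blue handles, about 135 x 45 x 16 mm, lying on the work surface. Origin near the rivet, underside.
- tub: Loose bystander: white plastic tub, 90 mm diameter, 75 mm tall. Origin at the centre of its underside.
- reel: Loose bystander: empty blue plastic reel standing on its flange, 96 mm diameter, 54 mm tall. Origin at the centre of its underside.
- driver: Loose bystander: screwdriver 190 mm long, lying on the work surface behind the units. Origin at the middle, underside.

How it is judged:
By the outcome, as a careful person would: the job done as asked, in the order asked, and still so for the second after the job is handed in, with the robot touching nothing.
It also fails if it takes over 48 s, if anything falls off the work surface, if the arm or the gripper's body presses on something with over 40 N, if the wrist force passes 120 N, or if a joint passes its speed limit or range.

### The arm

A 6-joint arm with a two-finger parallel gripper is mounted at the origin on the work surface. World frame = base frame: x ahead of the robot, y to its left, z up, the work surface at z = 0. Lengths are in m, angles in rad, forces in N, time in s.
With the tool pointing down it reaches from about 0.25 to 0.775 m from the base axis. Payload 4 kg.
Tool frame: the origin (TCP) lies on the centre line of the jaws, within the pads' length; the fingertips stand 17 mm ahead of it and the grasp point (between the pads) lies 2 mm behind it; z points along the fingers, y is the line along which they close (so a half turn about z gives the same grasp; the last joint's range is limited). The gripper opens to 94 mm and grips with 3 to 60 N. Pads are 16 mm wide; open, the fingers measure 119 mm over their backs; the gripper's body (75 mm by 177 mm) begins 78 mm behind the grasp point.
Start: joints at [1.089, 0.087, 1.371, -0, 1.684, -0.103], TCP at [0.203, 0.511, 0.192] pointing down, gripper open.
Joint ranges: [-3.1, 3.1], [-0.76, 2.03], [0.27, 2.55], [-1.08, 4.22], [0.17, 2.65], [-2.57, 2.57]. Speed limits (rad/s): [2.79, 2.79, 3.14, 3.14, 3.14, 3.14].

### API

Orientations are given as [roll, pitch, yaw] about the fixed x, y, z axes, in that order (R = Rz(yaw) Ry(pitch) Rx(roll)).
In Python, from bench import robot gives the robot as it stands.
- The arm moves only by the tool servo_tool, never from a script. Its argument "plan" is a list of rows, each a list of 7 numbers: the shift along the tool's x, y, z normalised to -1 to 1, where 1 is 0.1 m, then the turn, a rotation vector about the tool's x, y, z normalised to -1 to 1, where 1 is pi/2 rad, then the finger opening in mm, from 0 to 94. In form: [[x, y, z, ax, ay, az, gripper], ...]. A call has 1 to 12 rows; each row is the pose to reach, as a shift and turn from the pose commanded when the call began, along the tool's axes at that moment; what a row does not reach only later rows make up. A row lasts 1/12 s, in which the tool goes at most 41.7 mm and 7.16 degrees, less where a joint would pass 70% of its speed; a pose out of reach is approached as far as the arm can. A call with a number of a shift or a turn outside -1 to 1 is refused whole. A call with a gripper value outside its range is refused whole. The fingers move at their own pace and stop on an object; the grip force is fixed at half the most. Time passes only in rows, so rows that repeat a pose let the fingers close. It gives the time, the measured TCP pose, the force, the opening and the grip force at its end, in the units of the state.
- robot.get_obs(): the state, without advancing time (a new reading comes with each control period).
- robot.snapshot(name): name is "side" or "top" or "wrist"; returns the picture (400x640x3 uint8, red, green, blue); there is no depth.
- robot.camera_params(name): a dict with "camera_matrix" (3x3 intrinsics, pixels), "rvec" (rotation vector, rad) and "tvec" (3), from world to camera coordinates, as OpenCV has them; the wrist camera has in their place "tool_from_camera" (4x4, takes a point from camera to tool coordinates, whose origin is the TCP and whose axes are the flange's). Camera axes: x right, y down, z forward; pixel columns grow to the right and rows downward; lengths in m; the calibration is good to about 2 mm. A picture is of the moment at which its call begins: read the wrist's pose just before it. camera_params takes no time and is no camera call.
- robot.close_job(): hands the job in; it is judged then, once.
Trained networks look in the newest picture that a camera, given by its name, has taken for a name from the list of things; names that differ only in an ending like _2 or _b are one class to them, and where a whole thing is asked for, a point or a joint stands for the part that bears it (a point fixed in the world has none). Each returns a list of dicts, best first, with "conf" (0 to 1); they miss things now and then, are a little off and sometimes report something else, mostly with a low value. They report only what shows in the picture. A call takes as long as a camera call.
- robot.find_in(thing, camera): "extent" ([centre column, centre row, width, height] in pixels, round what is visible of it).
The state is a dict: "time": time; "joint_positions": joint angles; "qvel": joint speeds; "joint_torque": joint torques, N m; "tool_pos": TCP position; "ee_rot": TCP orientation; "wrist_force": force on the tool from outside, world axes, zero at the start; "wrist_torque": the same for the moment, N m; "width": finger opening in m; "finger_force": force on a finger pad.
Only numpy, scipy, OpenCV 4.12 (cv2) and the standard library are available. Lean on these libraries where they do the work, as an engineer would, in place of code of your own. Each camera call takes 0.05 s, during which the arm holds its last target. There are 200 camera calls.

## Working session

There is one attempt and no reset: what is moved stays moved. The work goes in short steps, Python scripts to look and compute and a tool call to move; the robot and the scene stay as the last step left them, time stands still between calls to the robot, and variables do not carry over. Pictures are saved under pics/ and viewed, at most 13 in all, crops included, and the job is handed in when it is done.

Besides the shell and the picture viewer there is one more tool, called by a JSON object that holds its "name" and its "arguments". servo_tool: Moves the arm, as the interface text tells. Scaled input: -1 to 1 covers 0.1 m each way for a shift and pi/2 rad each way for a turn. Its arguments: {"type":"object","properties":{"plan":{"type":"array","items":{"type":"array","items":{"type":"number"}}}},"required":["plan"]}

```bash
ls; mkdir -p pics; python3 - <<'E'
from bench import robot
import cv2,numpy as np
o=robot.get_obs();print(o['time'],o['tool_pos'],o['ee_rot'],o['width'])
ims=[]
for c in("side","top"):
    im=robot.snapshot(c);cv2.imwrite(f"pics/{c}0.png",im[:,:,::-1])
    p=robot.camera_params(c);print(c,{k:np.round(v,4).tolist() for k,v in p.items()})
    for t in("red_unit","red_grip","red_bar","black_unit","black_grip","black_bar","pliers","tub","reel","driver"):
        print(t,[(np.round(d['extent']).tolist(),round(d['conf'],2)) for d in robot.find_in(t,c)[:2]])
print(robot.get_obs()['time'])
E
```

```text
pics
0.0 [0.20314207 0.51048541 0.19051836] [-3.13941094e+00 -1.99371061e-04  2.76276868e+00] 0.09380751713606367
side {'camera_matrix': [[471.1311, 0.0, 317.5866], [0.0, 471.1311, 199.6205], [0.0, 0.0, 1.0]], 'rvec': [2.3612, -0.2724, 0.1239], 'tvec': [-0.5817, 0.1804, 1.6153]}
red_unit [([308.0, 170.0, 70.0, 62.0], 0.85)]
red_grip [([312.0, 150.0, 20.0, 24.0], 0.66)]
red_bar [([286.0, 166.0, 22.0, 25.0], 0.52), ([280.0, 144.0, 26.0, 26.0], 0.31)]
black_unit [([340.0, 252.0, 83.0, 81.0], 0.65)]
black_grip [([341.0, 229.0, 26.0, 29.0], 0.63)]
black_bar [([311.0, 247.0, 34.0, 34.0], 0.84)]
pliers [([262.0, 255.0, 13.0, 34.0], 0.79)]
tub [([325.0, 340.0, 33.0, 38.0], 0.83), ([287.0, 164.0, 18.0, 29.0], 0.26)]
reel [([280.0, 141.0, 22.0, 22.0], 0.55)]
driver [([374.0, 221.0, 18.0, 24.0], 0.43), ([344.0, 226.0, 30.0, 24.0], 0.27)]
top {'camera_matrix': [[380.9464, 0.0, 321.9178], [0.0, 380.9464, 204.4746], [0.0, 0.0, 1.0]], 'rvec': [2.16, -2.1438, 0.1982], 'tvec': [-0.0259, 0.6161, 1.1367]}
red_unit [([257.0, 203.0, 59.0, 88.0], 0.94)]
red_grip [([381.0, 200.0, 59.0, 91.0], 0.74), ([249.0, 195.0, 25.0, 30.0], 0.57)]
red_bar [([247.0, 233.0, 24.0, 26.0], 0.9), ([249.0, 195.0, 21.0, 33.0], 0.4)]
black_unit [([383.0, 201.0, 52.0, 90.0], 0.93), ([326.0, 155.0, 41.0, 5.0], 0.7)]
black_grip [([388.0, 191.0, 22.0, 31.0], 0.59)]
black_bar [([391.0, 228.0, 30.0, 29.0], 0.74)]
pliers [([345.0, 283.0, 45.0, 16.0], 0.59)]
tub [([464.0, 242.0, 36.0, 30.0], 0.92)]
reel [([166.0, 227.0, 40.0, 32.0], 0.95), ([345.0, 282.0, 42.0, 18.0], 0.51)]
driver [([328.0, 154.0, 35.0, 4.0], 0.76)]
1.1
```

View pics/side0.png

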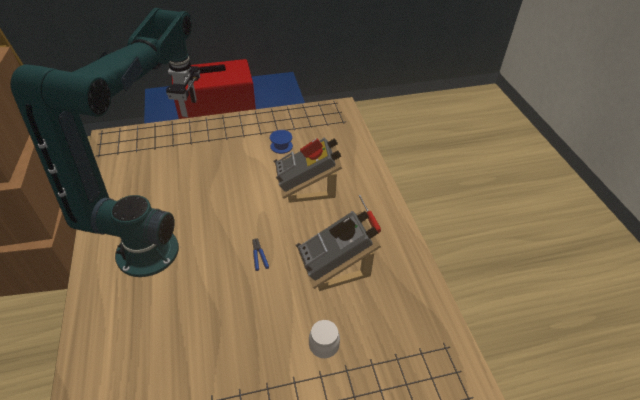

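View pics/top0.png

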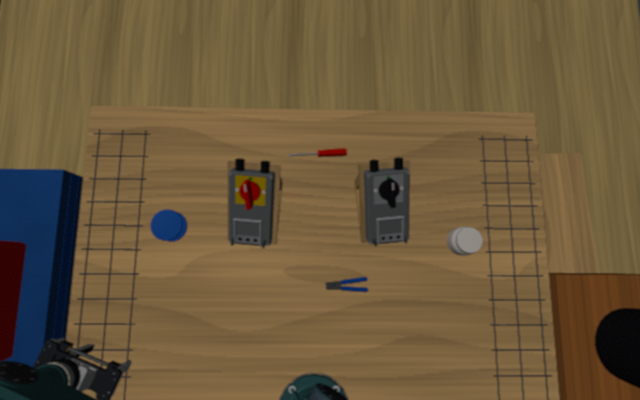

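The side view shows the red unit at about (308,170) and the black unit at (340,252). In the top view they are at (252,203) and (386,203), with the red handle at (249,195) and its hasp at (250,231). Next I'll triangulate.

```bash
cat > h.py <<'E'
import numpy as np,cv2
from scipy.spatial.transform import Rotation as R
from bench import robot
def cam(c,obs=None):
    p=robot.camera_params(c);K=np.array(p['camera_matrix'])
    if c=="wrist":
        o=obs or robot.get_obs();T=np.eye(4);T[:3,:3]=R.from_euler('xyz',o['ee_rot']).as_matrix();T[:3,3]=o['tool_pos']
        M=np.linalg.inv(T@np.array(p['tool_from_camera']))
        return K@M[:3]
    return K@np.c_[cv2.Rodrigues(np.array(p['rvec']))[0],np.array(p['tvec']).ravel()]
def tri(P1,a,P2,b):
    x=cv2.triangulatePoints(P1,P2,np.array(a,float),np.array(b,float));return (x[:3]/x[3]).ravel()
def proj(P,X):
    q=P@np.r_[X,1];return q[:2]/q[2]
def onz(P,px,z):
    A=P[:,[0,1,3]].copy();A[:,2]+=P[:,2]*z;s=np.linalg.solve(A,np.r_[px,1]);return s[:2]/s[2]
E
python3 - <<'E'
from h import *
t,s=cam("top"),cam("side")
np.set_printoptions(precision=3,suppress=True)
for n,a,b in(("rgrip",(249,195),(312,150)),("rhasp",(250,231),(286,166)),("bgrip",(388,191),(341,229)),("bhasp",(390,229),(311,247)),("tub",(464,242),(325,340)),("reel",(166,227),(280,141)),("pliers",(345,283),(262,255))):
    X=tri(t,a,s,b);print(n,X,proj(t,X)-a)
print(onz(t,(328,154),.01),robot.camera_params("wrist"))
o=robot.get_obs();print(R.from_euler('xyz',o['ee_rot']).as_matrix())
for p in [(232,243),(271,245),(237,168),(271,170)]:print(onz(t,p,.15))
E
```

```text
rgrip [0.618 0.181 0.192] [ 0.016 -0.17 ]
rhasp [0.523 0.185 0.131] [-0.071  0.733]
bgrip [ 0.627 -0.2    0.188] [-0.193  2.388]
bhasp [ 0.528 -0.213  0.143] [-0.143  1.601]
tub [ 0.506 -0.469  0.032] [ 0.081 -0.789]
reel [0.544 0.463 0.026] [-0.008  0.075]
pliers [ 0.377 -0.097 -0.003] [ 0.094 -0.851]
[ 0.79  -0.041] {'camera_matrix': array([[341.572,   0.   , 313.051],
       [  0.   , 341.572, 204.647],
       [  0.   ,   0.   ,   1.   ]]), 'tool_from_camera': array([[ 0.001, -0.973, -0.23 ,  0.066],
       [ 1.   ,  0.001, -0.001, -0.001],
       [ 0.001, -0.23 ,  0.973, -0.192],
       [ 0.   ,  0.   ,  0.   ,  1.   ]])}
[[-0.929  0.37   0.   ]
 [ 0.37   0.929  0.   ]
 [ 0.     0.    -1.   ]]
[0.489 0.231]
[0.485 0.123]
[0.704 0.226]
[0.699 0.128]
```

```bash
python3 - <<'E'
import cv2,numpy as np
a=cv2.imread("pics/top0.png")[150:260,215:295];b=cv2.imread("pics/side0.png")[130:205,265:350]
a=cv2.resize(a,None,fx=5,fy=5,interpolation=cv2.INTER_CUBIC);b=cv2.resize(b,(400,353),interpolation=cv2.INTER_CUBIC)
c=np.zeros((550,800,3),np.uint8);c[:a.shape[0],:400]=a;c[:353,400:]=b;cv2.imwrite("pics/z0.png",c)
E
```

```text
(no output)
```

View pics/z0.png

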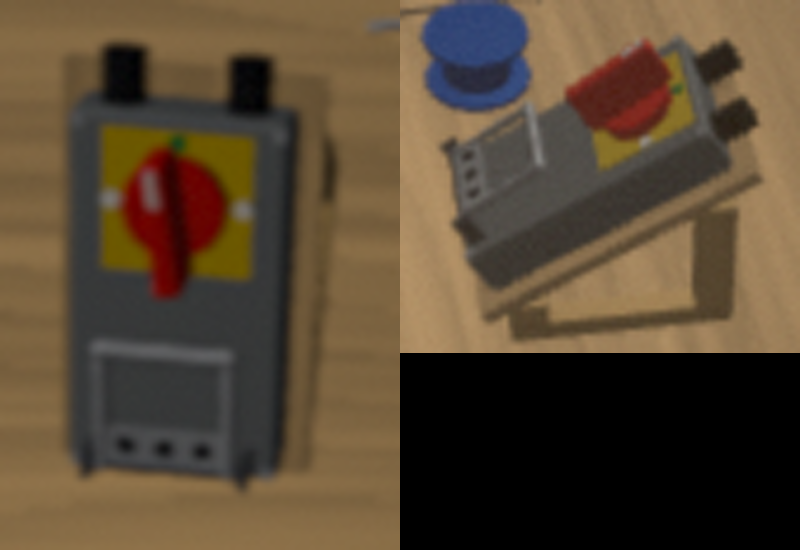

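The crop shows the red handle at on, with the bar along the green dot. The white dots are at crop (110,198) and (241,210), and the hasp is folded with crossbar ends at (92,345) and (232,354). I'll fit the unit pose from these points.

```bash
cat >> h.py <<'E'
from scipy.optimize import least_squares
def frame(yaw):
    c,s=np.cos(yaw),np.sin(yaw);Z=R.from_euler('z',yaw).as_matrix()
    return Z@[.75**.5,0,.5],Z@[0,1,0],Z@[-.5,0,.75**.5]   # up-slope u, y v, normal n
def model(p):
    u,v,n=frame(p[3]);G=p[:3];F=G-.036*n;B=G-.08*u-.014*n
    return dict(wl=F+p[4]*v,wr=F-p[4]*v,gr=F+p[4]*u,bl=B+.036*v,br=B-.036*v,B=B)
def fit(obs,p0=(.618,.181,.19,-.08,.045),prior=None):
    f=lambda p:np.concatenate([(proj(P,model(p)[k])-x)*w for P,k,x,w in obs]+([] if prior is None else [(p-prior[0])/prior[1]]))
    r=least_squares(f,p0);return r.x,r.fun
def delta(pos,Rt):
    "scaled tool-frame shift and turn from the measured pose"
    o=robot.get_obs();R0=R.from_euler('xyz',o['ee_rot'])
    print('t',round(o['time'],2),'shift',np.round(R0.inv().apply(pos-o['tool_pos'])/.1,3),'turn',np.round((R0.inv()*R.from_matrix(Rt)).as_rotvec()/(np.pi/2),3))
def tool(yaw,a,tilt=0):
    "tool z=-n (tilted); a=0: tool y up-slope, a=90: handle on"
    u,v,n=frame(yaw);M=np.c_[v,u,-n]
    return M@R.from_euler('z',a,degrees=True).as_matrix()
E
python3 - <<'E'
from h import *
np.set_printoptions(precision=4,suppress=True)
t,s=cam("top"),cam("side")
T=lambda x,y:(215+x/5-.4,150+y/5-.4)
S=lambda x,y:(265+(x-400)/4.706-.4,130+y/4.706-.4)
obs=[(t,'wl',T(110,198),1),(t,'wr',T(241,210),1),(t,'gr',T(178,143),1),(t,'bl',T(95,347),1),(t,'br',T(229,354),1),
(s,'wr',S(645,142),1),(s,'gr',S(676,88),1),(s,'bl',S(530,110),1),(s,'br',S(541,162),1)]
p,r=fit(obs);print(p,r)
np.save("p.npy",p);M=tool(p[3],90);print(np.linalg.det(M))
delta(p[:3]+.15*frame(p[3])[2],M)
E
```

```text
[ 0.6147  0.1845  0.208  -0.0946  0.036 ] [ 0.0502  0.1914 -0.2402  0.4752 -0.164   0.1439  0.6295 -0.0817 -0.4793
  1.1568  0.3808 -0.7967  0.9941 -0.3063  0.6734 -0.6     0.3861  1.2088]
1.0
t 1.1 shift [-4.309 -1.723 -1.462] turn [-0.472  0.067  1.762]
```

{"name": "servo_tool", "arguments": {"plan": [[-1,-0.4,-1,0,0,0.45,94],[-1,-0.4,-1,0,0,0.45,94],[-1,-0.4,-1,0,0,0.45,94],[-1,-0.4,-1,0,0,0.45,94],[-1,-0.4,-1,0,0,0.45,94],[-1,-0.4,-1,0,0,0.45,94],[-1,-0.4,-1,0,0,0.45,94]]}}

```text
time: 1.68
tool_pos: [0.2821, 0.4367, 0.2923]
ee_rot: [3.14, -0.001, 2.054]
wrist_force: [0.5, 0.1, 1.0]
width: 0.0939
finger_force: 0.0
```

```bash
cat > d.py <<'E'
from h import *
import sys
p=np.load("p.npy");u,v,n=frame(p[3]);a,du,dv,dn=map(float,sys.argv[1:5])
o=robot.get_obs();M=R.from_euler('xyz',o['ee_rot']).as_matrix();e=np.array(o['tool_pos'])-p[:3]
print('rel G u,v,n mm',np.round([e@u*1e3,e@v*1e3,e@n*1e3],1),'q',np.round(o['joint_positions'],2),'F',np.round(o['wrist_force'],1),'w',round(o['width'],4),'ff',np.round(o['finger_force'],1))
delta(p[:3]+du*u+dv*v+dn*n,tool(p[3],a))
E
python3 d.py 90 0 0 .15
```

```text
rel G u,v,n mm [-265.2  219.6  250.5] q [0.89 0.02 1.24 0.   1.88 0.41] F [0.5 0.1 1. ] w 0.0939 ff 0.0
t 1.68 shift [-3.368  1.147 -0.456] turn [-0.356  0.192  1.33 ]
```

{"name": "servo_tool", "arguments": {"plan": [[-1,0.4,-0.3,0,0,0.5,94],[-1,0.4,-0.3,0,0,0.5,94],[-1,0.4,-0.3,0,0,0.5,94],[-1,0.4,-0.3,0,0,0.5,94],[-1,0.4,-0.3,0,0,0.5,94],[-1,0.4,-0.3,0,0,0.5,94],[-1,0.4,-0.3,0,0,0.5,94]]}}

```text
time: 2.27
tool_pos: [0.3636, 0.367, 0.3213]
ee_rot: [-3.141, 0.001, 1.268]
wrist_force: [-0.6, -0.2, -1.0]
width: 0.0942
finger_force: 0.0
```

```bash
python3 d.py 90 0 0 .15
```

```text
rel G u,v,n mm [-174.7  157.9  231.8] q [0.68 0.02 1.18 0.   1.94 0.98] F [-0.6 -0.2 -1. ] w 0.0942 ff 0.0
t 2.27 shift [-1.148  2.207 -0.166] turn [-0.227  0.28   0.846]
```

{"name": "servo_tool", "arguments": {"plan": [[-0.5,1,0,-0.12,0.15,0.45,60],[-0.5,1,0,-0.12,0.15,0.45,60],[-0.5,1,0,-0.12,0.15,0.45,60],[-0.5,1,0,-0.12,0.15,0.45,60],[-0.5,1,0,-0.12,0.15,0.45,60],[-0.5,1,0,-0.12,0.15,0.45,60],[-0.5,1,0,-0.12,0.15,0.45,60]]}}

```text
time: 2.85
tool_pos: [0.443, 0.2896, 0.3217]
ee_rot: [3.046, -0.281, 0.572]
wrist_force: [-0.4, 0.0, 0.1]
width: 0.0601
finger_force: 0.0
```

```bash
python3 d.py 90 0 0 .15
```

```text
rel G u,v,n mm [-99.8  88.4 188.9] q [ 0.53 -0.17  1.4  -0.08  1.63  1.52] F [-0.4  0.   0.1] w 0.0601 ff 0.0
t 2.85 shift [0.319 1.35  0.052] turn [-0.108  0.13   0.398]
```

{"name": "servo_tool", "arguments": {"plan": [[0.3,1,0.05,-0.11,0.13,0.4,50],[0.3,1,0.05,-0.11,0.13,0.4,50],[0.3,1,0.05,-0.11,0.13,0.4,50],[0.3,1,0.05,-0.11,0.13,0.4,50],[0.3,1,0.05,-0.11,0.13,0.4,50],[0.3,1,0.05,-0.11,0.13,0.4,50],[0.3,1,0.05,-0.11,0.13,0.4,50],[0.3,1,0.05,-0.11,0.13,0.4,50]]}}

```text
time: 3.52
tool_pos: [0.5213, 0.2212, 0.3338]
ee_rot: [3.138, -0.522, -0.093]
wrist_force: [0.2, 0.5, 0.2]
width: 0.0502
finger_force: 0.0
```

```bash
python3 d.py 90 0 0 .15; python3 - <<'E'
from h import *
o=robot.get_obs();im=robot.snapshot("wrist");cv2.imwrite("pics/w1.png",im[:,:,::-1])
P=cam("wrist",o);np.save("P1.npy",P);m=model(np.load("p.npy"));print({k:np.round(proj(P,x)) for k,x in m.items()})
E
```

```text
rel G u,v,n mm [-20.6  27.6 157.2] q [ 0.48 -0.21  1.47 -0.28  1.44  2.12] F [0.2 0.5 0.2] w 0.0502 ff 0.0
t 3.52 shift [0.205 0.276 0.073] turn [0.002 0.001 0.001]
{'wl': array([304., 165.]), 'wr': array([368., 165.]), 'gr': array([337., 132.]), 'bl': array([304., 238.]), 'br': array([369., 239.]), 'B': array([336., 239.])}
```

View pics/w1.png

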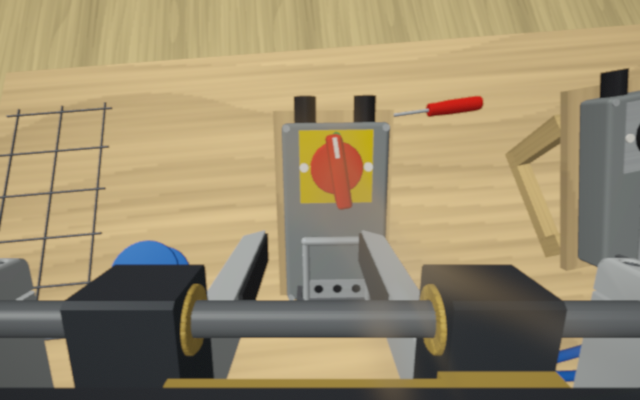

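The wrist view matches the fit within 2 px: white dots at (304,167) and (368,167), crossbar left end at (303,240). The bar runs from (335,137) to (345,208), so the handle is already about 7° counterclockwise. I'll refine the fit and check that angle.

```bash
python3 - <<'E'
from h import *
np.set_printoptions(precision=4,suppress=True)
t,s=cam("top"),cam("side");w=np.load("P1.npy")
T=lambda x,y:(215+x/5-.4,150+y/5-.4)
S=lambda x,y:(265+(x-400)/4.706-.4,130+y/4.706-.4)
obs=[(t,'wl',T(110,198),1),(t,'wr',T(241,210),1),(t,'gr',T(178,143),1),(t,'bl',T(95,347),1),(t,'br',T(229,354),1),
(s,'wr',S(645,142),1),(s,'gr',S(676,88),1),(s,'bl',S(530,110),1),(s,'br',S(541,162),1),(w,'wl',(304,167.5),1.5),(w,'wr',(368.3,167),1.5),(w,'bl',(304.5,240.5),1.5)]
p,r=fit(obs);print(p,r);np.save("p.npy",p)
u,v,n=frame(p[3]);C=p[:3]+.018*n
for a in (0,4,8,12):
    d=.038*(np.cos(np.radians(a))*u+np.sin(np.radians(a))*v);print(a,proj(w,C+d),proj(w,C-d))
E
python3 d.py 83 0 0 .1; python3 d.py 83 0 0 0.002
```

```text
[ 0.6132  0.1848  0.2058 -0.089   0.0365] [-0.1523  0.9349 -0.1206  1.1048 -0.2651  0.6857  0.7677  0.6379 -0.3682
  1.7278  0.0123 -0.2685  0.6565  0.0517  0.2241 -0.0808  0.034   1.7239
 -0.2328 -0.7712 -0.1396 -0.3235  0.0463 -0.1787]
0 [340.629  134.1369] [339.3978 211.2138]
4 [337.8531 134.243 ] [342.032  211.1146]
8 [335.0883 134.5464] [344.657  210.8376]
12 [332.3493 135.0454] [347.2609 210.3841]
rel G u,v,n mm [-17.6  27.8 158.4] q [ 0.48 -0.21  1.47 -0.28  1.44  2.12] F [-0.2 -0.   0.2] w 0.0498 ff 0.0
t 3.57 shift [0.178 0.274 0.585] turn [ 0.004  0.001 -0.081]
rel G u,v,n mm [-17.6  27.8 158.4] q [ 0.48 -0.21  1.47 -0.28  1.44  2.12] F [-0.2 -0.   0.2] w 0.0498 ff 0.0
t 3.57 shift [0.178 0.268 1.565] turn [ 0.004  0.001 -0.081]
```

```bash
python3 - <<'E'
import cv2
a=cv2.imread("pics/w1.png")[110:270,270:410];cv2.imwrite("pics/z1.png",cv2.resize(a,None,fx=3.7,fy=3.7,interpolation=cv2.INTER_CUBIC))
E
```

```text
(no output)
```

View pics/z1.png

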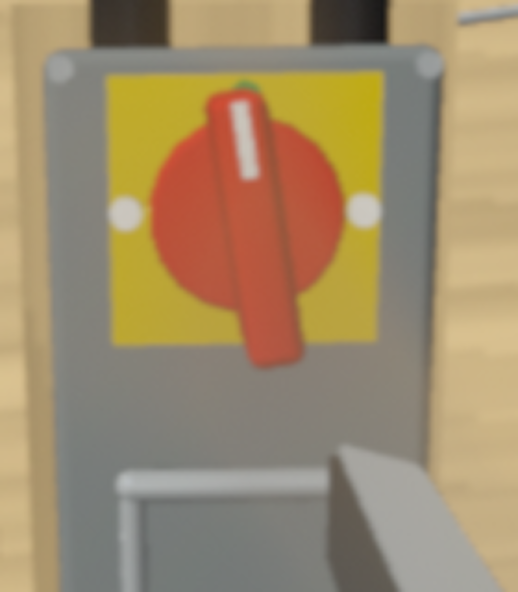

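The zoom confirms the handle at about 8°, with ends at crop (236,97) and (275,362). I'll go above it now.

{"name": "servo_tool", "arguments": {"plan": [[0.18,0.27,0.6,0,0,-0.09,50],[0.18,0.27,0.6,0,0,-0.09,50],[0.18,0.27,0.6,0,0,-0.09,50],[0.18,0.27,0.6,0,0,-0.09,50],[0.18,0.27,0.6,0,0,-0.09,50]]}}

```text
time: 3.98
tool_pos: [0.5646, 0.1892, 0.2925]
ee_rot: [3.06, -0.519, 0.064]
wrist_force: [0.6, 0.3, 0.4]
width: 0.0499
finger_force: 0.0
```

```bash
python3 d.py 82 0 0 0.002
```

```text
rel G u,v,n mm [ 1.1 -0.  99.4] q [ 0.37 -0.17  1.52 -0.23  1.32  1.9 ] F [0.6 0.3 0.4] w 0.0499 ff 0.0
t 3.98 shift [-0.011 -0.007  0.974] turn [ 0.004 -0.    -0.005]
```

{"name": "servo_tool", "arguments": {"plan": [[-0.01,0,0.25,0,0,0,50],[-0.01,0,0.5,0,0,0,50],[-0.01,0,0.75,0,0,0,50],[-0.01,0,0.97,0,0,0,50],[-0.01,0,0.97,0,0,0,50],[-0.01,0,0.97,0,0,0,50],[-0.01,0,0.97,0,0,0,10],[-0.01,0,0.97,0,0,0,10],[-0.01,0,0.97,0,0,0,10],[-0.01,0,0.97,0,0,0,10],[-0.01,0,0.97,0,0,0,10],[-0.01,0,0.97,0,0,0,10]]}}

```text
time: 4.98
tool_pos: [0.6117, 0.1842, 0.2076]
ee_rot: [3.059, -0.519, 0.064]
wrist_force: [0.6, -0.1, -0.7]
width: 0.0133
finger_force: 0.0
```

```bash
python3 d.py 0 0 0 0.002
```

```text
rel G u,v,n mm [-0.3 -0.7  2.2] q [ 0.32 -0.07  1.6  -0.23  1.14  1.89] F [ 0.6 -0.1 -0.7] w 0.0133 ff 0.0
t 4.98 shift [ 0.004 -0.007  0.002] turn [ 0.003  0.003 -0.916]
```

Width 13 mm with no force doesn't fit a 16 mm bar. I'll keep closing and check.

{"name": "servo_tool", "arguments": {"plan": [[0,0,0,0,0,0,8],[0,0,0,0,0,0,8],[0,0,0,0,0,0,8]]}}

```text
time: 5.23
tool_pos: [0.6116, 0.1841, 0.2068]
ee_rot: [3.059, -0.518, 0.064]
wrist_force: [0.5, -0.1, -1.0]
width: 0.0079
finger_force: 0.0
```

```bash
python3 d.py 0 0 0 0.002; python3 - <<'E'
from h import *
im=robot.snapshot("wrist");s=robot.snapshot("side")
c=np.zeros((600,800,3),np.uint8);c[:400,:640]=im;c[400:600,:400]=cv2.resize(s[110:210,230:430],(400,200),interpolation=cv2.INTER_CUBIC)
cv2.imwrite("pics/w2.png",c[:,:,::-1])
E
```

```text
rel G u,v,n mm [-0.7 -0.9  1.6] q [ 0.32 -0.07  1.6  -0.23  1.14  1.89] F [ 0.5 -0.1 -1. ] w 0.0079 ff 0.0
t 5.23 shift [ 0.009 -0.008 -0.004] turn [ 0.003  0.003 -0.916]
```

View pics/w2.png

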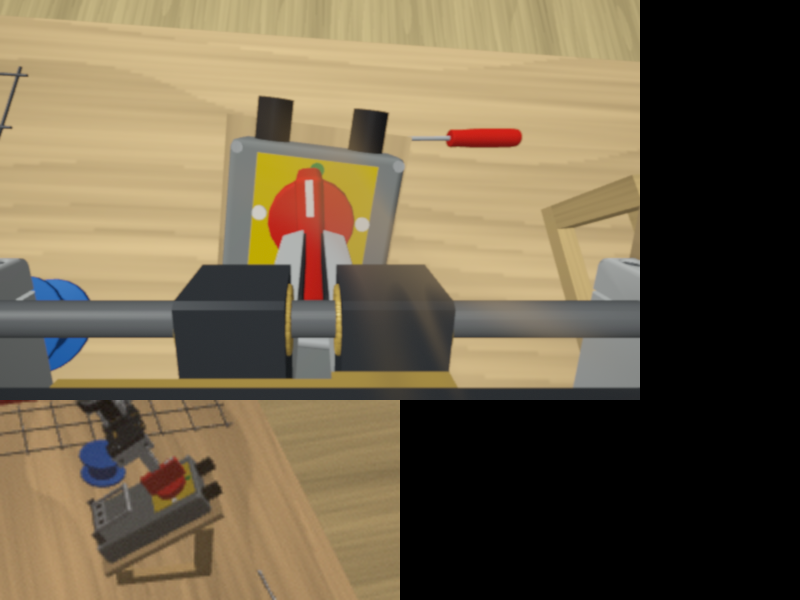

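```bash
python3 - <<'E'
from h import *
np.set_printoptions(precision=4,suppress=True)
o=robot.get_obs();w2=cam("wrist",o);np.save("P2.npy",w2);w1=np.load("P1.npy")
p=np.load("p.npy");m=model(p);print({k:np.round(proj(w2,m[k])) for k in('wl','wr','gr')})
M=R.from_euler('xyz',o['ee_rot']).as_matrix();tp=np.array(o['tool_pos'])
print('tip',proj(w2,tp+.017*M[:,2]),'tcp',proj(w2,tp))
u,v,n=frame(p[3])
for h in(.0,.018):
  for sg in(1,-1):print(h,sg,proj(w2,p[:3]+h*n+sg*.038*(u*np.cos(.14)+v*np.sin(.14))))
t,s=cam("top"),cam("side")
T=lambda x,y:(215+x/5-.4,150+y/5-.4)
S=lambda x,y:(265+(x-400)/4.706-.4,130+y/4.706-.4)
W=[(w1,'wl',(304,167.5),1),(w1,'wr',(368.3,167),1),(w1,'bl',(304.5,240.5),1),(w2,'wl',(259,212.5),1),(w2,'wr',(362,224.5),1),(w2,'gr',(317,168),1)]
obs=[(t,'wl',T(110,198),1),(t,'wr',T(241,210),1),(t,'gr',T(178,143),1),(t,'bl',T(95,347),1),(t,'br',T(229,354),1),
(s,'wr',S(645,142),1),(s,'gr',S(676,88),1),(s,'bl',S(530,110),1),(s,'br',S(541,162),1)]
for ob in(W,W+obs):
    q,r=fit(ob);print(q,r.round(2))
print((q[:3]-p[:3])@u,(q[:3]-p[:3])@n)
E
```

```text
{'wl': array([259., 213.]), 'wr': array([362., 226.]), 'gr': array([318., 167.])}
tip [312.1382 229.0877] tcp [312.0808 237.679 ]
0.0 1 [310.2065 172.2158]
0.0 -1 [311.2195 293.6913]
0.018 1 [310.1637 177.    ]
0.018 -1 [311.2716 308.9508]
[ 0.614   0.1847  0.2033 -0.0822  0.0366] [-0.17 -0.12 -0.43 -0.23  0.55 -0.22 -0.04  0.15 -0.34  0.57  0.36 -0.35]
[ 0.6134  0.1849  0.206  -0.0841  0.0362] [-0.02 -0.63 -0.5  -0.62  0.24 -0.21 -0.12 -0.11 -0.36  0.51  0.39 -0.54
 -0.1   0.91 -0.28  0.93 -0.38  0.68  0.85  0.61 -0.27  1.58  0.11 -0.4
  0.64 -0.    0.25 -0.07  0.16  1.72]
0.00029478554990834465 2.1999765979720936e-05
```

The fingers closed on air, so they may be above the bar. The crossbar corners I clicked were its outer ends (±40 mm), not ±36, so the scale and height are suspect. I'll refit with the correct half-length and the cover width.

```bash
sed -i 's/bl=B+.036\*v,br=B-.036\*v,B=B)/bl=B+.04*v,br=B-.04*v,B=B,cl=F+p[5]*u+.062*v,cr=F+p[5]*u-.062*v)/; s/-.08,.045)/-.08,.038,.06)/' h.py; python3 - <<'E'
from h import *
np.set_printoptions(precision=4,suppress=True)
w1,w2=np.load("P1.npy"),np.load("P2.npy");t,s=cam("top"),cam("side");p=np.load("p.npy")
T=lambda x,y:(215+x/5-.4,150+y/5-.4)
S=lambda x,y:(265+(x-400)/4.706-.4,130+y/4.706-.4)
Z=lambda x,y:(270+x/3.7-.35,110+y/3.7-.35)
W=[(w1,'wl',Z(126,214),1),(w1,'wr',Z(364,211),1),(w1,'bl',Z(117,474),1),(w1,'cl',Z(44,50),1),(w1,'cr',Z(441,45),1),(w2,'wl',(259,212.5),1),(w2,'wr',(362,224.5),1),(w2,'gr',(317,168),.5),(w2,'cl',(231,139),1),(w2,'cr',(404,160),1)]
obs=[(t,'wl',T(110,198),1),(t,'wr',T(241,210),1),(t,'gr',T(178,143),1),(t,'bl',T(91,345),1),(t,'br',T(232,354),1),
(s,'wr',S(645,142),1),(s,'gr',S(676,88),1),(s,'bl',S(528,107),1),(s,'br',S(542,165),1)]
for ob in(W,obs,W+obs):
    q,r=fit(ob);u,v,n=frame(q[3]);o=robot.get_obs();e=np.array(o['tool_pos'])-q[:3];print(q,r.round(2),'rel',e@u,e@v,e@n)
np.save("p.npy",q)
E
```

```text
[ 0.6178  0.1841  0.1918 -0.077   0.0382  0.0508] [-0.94  0.85 -0.35  0.74  1.02  1.32 -0.46  1.08  0.63  1.01 -0.07 -0.76
 -0.79 -0.9  -0.08 -0.68  0.38 -0.84  0.95 -0.26] rel 0.002263242040016639 -0.00046530962280806967 0.015978990654478428
[ 0.6148  0.1847  0.2077 -0.0957  0.036   0.06  ] [ 0.02  0.14 -0.3   0.45 -0.2   0.12 -0.07  0.11  0.26  1.27  0.4  -0.79
  1.01 -0.28  1.03 -0.66  0.31  1.3 ] rel -0.003103601640622915 -0.0009517878284106974 0.0007254149278472997
[ 0.6162  0.1848  0.1978 -0.0809  0.0373  0.0495] [-0.69  0.04 -0.72  0.17  0.17  1.62 -1.21  0.71  1.56  1.   -0.45 -0.89
 -1.25 -0.65 -0.21 -0.62 -2.01 -1.17  2.84  0.58  0.12  0.5   0.52  0.5
  0.11 -0.02  0.94  0.3   1.06  1.02  0.92  1.4   1.58  1.47  1.32  1.49
  0.92  3.44] rel 0.0006958697074800733 -0.0010844550221954447 0.009978333734994821
```

```bash
python3 - <<'E'
import cv2
a=cv2.imread("pics/w2.png")[130:390,215:415];cv2.imwrite("pics/z2.png",cv2.resize(a,None,fx=2.3*1.0,fy=2.3,interpolation=cv2.INTER_CUBIC))
E
```

```text
(no output)
```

View pics/z2.png

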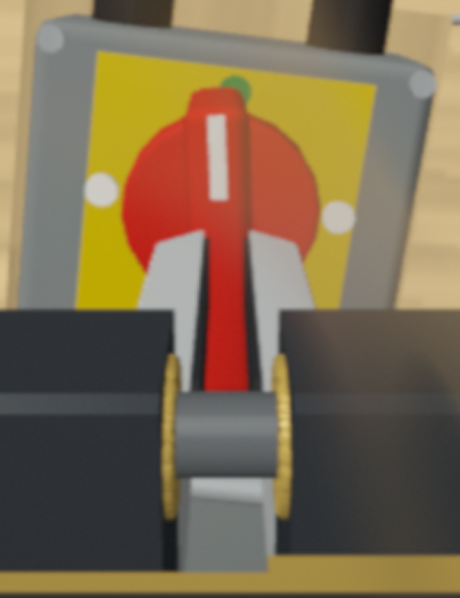

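Boss and cover sizes in the wrist view put the tool about 16 mm high rather than 2 mm. I'll open, go 12 mm deeper, which is still clear of the boss, and close again.

{"name": "servo_tool", "arguments": {"plan": [[0,0,0,0,0,0,50],[0,0,0,0,0,0,50],[0,0,0,0,0,0,50],[0,0,0,0,0,0,50],[0,0,0.06,0,0,0,50],[0,0,0.12,0,0,0,50],[0,0,0.12,0,0,0,50],[0,0,0.12,0,0,0,50]]}}

```text
time: 6.0
tool_pos: [0.6174, 0.1833, 0.1952]
ee_rot: [3.059, -0.516, 0.064]
wrist_force: [0.0, -0.1, 0.6]
width: 0.0499
finger_force: 0.0
```

{"name": "servo_tool", "arguments": {"plan": [[0,0,0,0,0,0,10],[0,0,0,0,0,0,10],[0,0,0,0,0,0,10],[0,0,0,0,0,0,10],[0,0,0,0,0,0,10],[0,0,0,0,0,0,10],[0,0,0,0,0,0,10],[0,0,0,0,0,0,10]]}}

```text
time: 6.67
tool_pos: [0.6177, 0.1847, 0.1967]
ee_rot: [3.061, -0.519, 0.064]
wrist_force: [1.1, 4.5, 0.1]
width: 0.0154
finger_force: 29.9
```

Gripped (15.4 mm, 30 N). The engagement may be shallow, so I'll regrip 6 mm deeper and centred, which is still above the boss.

{"name": "servo_tool", "arguments": {"plan": [[0,0,0,0,0,0,40],[0,0,0,0,0,0,40],[0,-0.01,0,0,0,0,40],[0,-0.01,0.03,0,0,0,40],[0,-0.01,0.06,0,0,0,40],[0,-0.01,0.06,0,0,0,40],[0,-0.01,0.06,0,0,0,10],[0,-0.01,0.06,0,0,0,10],[0,-0.01,0.06,0,0,0,10],[0,-0.01,0.06,0,0,0,10],[0,-0.01,0.06,0,0,0,10],[0,-0.01,0.06,0,0,0,10]]}}

```text
time: 7.67
tool_pos: [0.6207, 0.1845, 0.1914]
ee_rot: [3.059, -0.518, 0.064]
wrist_force: [-0.0, 0.1, 0.3]
width: 0.0157
finger_force: 29.9
```

```bash
python3 d.py 0 0 0 0; python3 - <<'E'
from h import *
o=robot.get_obs();print(o['tool_pos'],o['wrist_torque'])
E
```

```text
rel G u,v,n mm [ 0.7  0.  -7.8] q [ 0.32 -0.05  1.6  -0.23  1.11  1.9 ] F [-0.   0.1  0.3] w 0.0157 ff 29.9
t 7.67 shift [-0.007  0.    -0.078] turn [ 0.005  0.005 -0.92 ]
[0.6206758  0.18445315 0.19140305] [0.08796393 0.29204266 0.26113428]
```

{"name": "servo_tool", "arguments": {"plan": [[0,0,0,0,0,-0.06,10],[0,0,0,0,0,-0.12,10],[0,0,0,0,0,-0.18,10],[0,0,0,0,0,-0.24,10],[0,0,0,0,0,-0.3,10],[0,0,0,0,0,-0.36,10],[0,0,0,0,0,-0.42,10],[0,0,0,0,0,-0.48,10],[0,0,0,0,0,-0.5,10],[0,0,0,0,0,-0.5,10]]}}

```text
time: 8.5
tool_pos: [0.6209, 0.184, 0.1916]
ee_rot: [2.707, -0.305, 0.895]
wrist_force: [0.6, -0.7, 0.1]
width: 0.0162
finger_force: 29.9
```

```bash
python3 d.py 0 0 0 -.008
```

```text
rel G u,v,n mm [ 1.  -0.4 -7.8] q [ 0.31 -0.05  1.6  -0.23  1.11  1.11] F [ 0.6 -0.7  0.1] w 0.0162 ff 29.9
t 8.5 shift [-0.003 -0.01   0.002] turn [ 0.003  0.006 -0.42 ]
```

{"name": "servo_tool", "arguments": {"plan": [[0,0,0,0,0,-0.06,10],[0,0,0,0,0,-0.12,10],[0,0,0,0,0,-0.18,10],[0,0,0,0,0,-0.24,10],[0,0,0,0,0,-0.3,10],[0,0,0,0,0,-0.36,10],[0,0,0,0,0,-0.42,10],[0,0,0,0,0,-0.45,10],[0,0,0,0,0,-0.45,10],[0,0,0,0,0,-0.45,10]]}}

```text
time: 9.33
tool_pos: [0.6212, 0.1838, 0.1918]
ee_rot: [2.617, 0.031, 1.523]
wrist_force: [2.8, -1.8, -0.4]
width: 0.0155
finger_force: 30.5
```

```bash
python3 d.py 0 0 0 -.008; python3 - <<'E'
from h import *
o=robot.get_obs();M=R.from_euler('xyz',o['ee_rot']);print(M.inv().apply(o['wrist_torque']))
E
```

```text
rel G u,v,n mm [ 1.4 -0.6 -7.8] q [ 0.31 -0.05  1.6  -0.23  1.11  0.41] F [ 2.8 -1.8 -0.4] w 0.0155 ff 30.5
t 9.33 shift [ 0.007 -0.014  0.002] turn [0.001 0.007 0.028]
[-0.22616702 -0.24081482  0.55333245]
```

{"name": "servo_tool", "arguments": {"plan": [[0,0,0,0,0,-0.02,10],[0,0,0,0,0,-0.03,10],[0,0,0,0,0,-0.03,10],[0,0,0,0,0,-0.03,10]]}}

```text
time: 9.67
tool_pos: [0.6212, 0.1835, 0.1918]
ee_rot: [2.619, 0.056, 1.565]
wrist_force: [3.0, -3.2, -0.3]
width: 0.016
finger_force: 31.1
```

```bash
python3 d.py 0 0 0 -.008; python3 - <<'E'
from h import *
o=robot.get_obs();M=R.from_euler('xyz',o['ee_rot']);print(M.inv().apply(o['wrist_torque']))
E
```

```text
rel G u,v,n mm [ 1.4 -0.9 -7.8] q [ 0.31 -0.05  1.6  -0.23  1.11  0.36] F [ 3.  -3.2 -0.3] w 0.016 ff 31.1
t 9.67 shift [ 0.011 -0.013  0.002] turn [0.001 0.007 0.059]
[-0.38927514 -0.65645322  0.6195993 ]
```

At the end stop. I'll release and back straight out.

{"name": "servo_tool", "arguments": {"plan": [[0,0,0,0,0,0,45],[0,0,0,0,0,0,45],[0,0,0,0,0,0,45],[0,0,0,0,0,0,45],[0,0,-0.4,0,0,0,45],[0,0,-0.8,0,0,0,45],[0,0,-1,0,0,0,45],[0,0,-1,0,0,0,45],[0,0,-1,0,0,0,45]]}}

```text
time: 10.42
tool_pos: [0.5709, 0.19, 0.2796]
ee_rot: [2.617, 0.055, 1.568]
wrist_force: [-0.3, -0.8, -1.5]
width: 0.0448
finger_force: 0.0
```

```bash
python3 d.py 0 -.08 0 .05;  python3 - <<'E'
from h import *
o=robot.get_obs();im=robot.snapshot("wrist");s=robot.snapshot("top");P=cam("wrist",o);np.save("P3.npy",P)
m=model(np.load("p.npy"));print({k:np.round(proj(P,x)) for k,x in m.items()})
c=np.zeros((600,800,3),np.uint8);c[:400,:640]=im;c[400:600,:400]=cv2.resize(s[160:260,165:365],(400,200),interpolation=cv2.INTER_CUBIC)
cv2.imwrite("pics/w3.png",c[:,:,::-1])
E
```

```text
rel G u,v,n mm [ 1.4  1.5 93.6] q [ 0.36 -0.16  1.54 -0.23  1.29  0.36] F [-0.3 -0.8 -1.5] w 0.0448 ff 0.0
t 10.42 shift [ 0.065 -0.813  0.434] turn [0.002 0.005 0.06 ]
{'wl': array([315., 156.]), 'wr': array([308., 231.]), 'gr': array([350., 198.]), 'bl': array([224., 146.]), 'br': array([221., 234.]), 'B': array([223., 191.]), 'cl': array([371., 134.]), 'cr': array([355., 259.])}
```

View pics/w3.png

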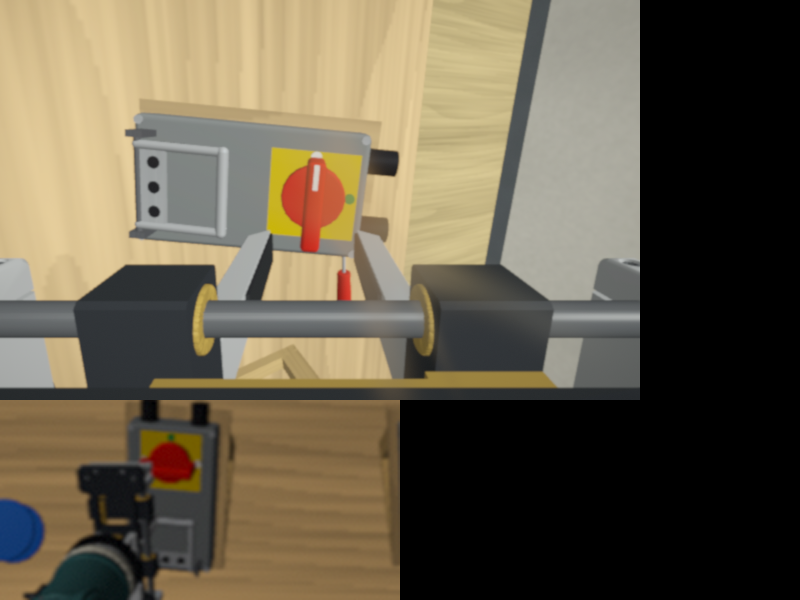

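The handle bar now lies across the white dots, so it is off. The full hasp is visible: crossbar ends at (225,147) and (222,236), hinge at column ~137. I'll refit from the wrist views, using the full cover outline (220×124) for scale.

```bash
sed -i "s/cr=F+p\[5\]\*u-.062\*v)/cr=F+p[5]*u-.062*v,dl=F+(p[5]-.22)*u+.062*v,dr=F+(p[5]-.22)*u-.062*v)/" h.py; python3 - <<'E'
from h import *
np.set_printoptions(precision=4,suppress=True)
w1,w2,w3=[np.load(f"P{i}.npy") for i in(1,2,3)];t,s=cam("top"),cam("side")
T=lambda x,y:(215+x/5-.4,150+y/5-.4)
S=lambda x,y:(265+(x-400)/4.706-.4,130+y/4.706-.4)
Z=lambda x,y:(270+x/3.7-.35,110+y/3.7-.35)
A=[(w3,'wl',(316.5,155),1),(w3,'gr',(349,199),1),(w3,'bl',(224,147.5),1),(w3,'br',(221.5,236),1),(w3,'cl',(371,134.5),1),(w3,'dl',(136,113.5),1),(w3,'dr',(130,238),1)]
W=[(w1,'wl',Z(126,214),1),(w1,'wr',Z(364,211),1),(w1,'bl',Z(117,474),1),(w1,'cl',Z(44,50),1),(w1,'cr',Z(441,45),1),(w2,'wl',(259,212.5),1),(w2,'wr',(362,224.5),1),(w2,'gr',(317,168),.5),(w2,'cl',(231,139),1),(w2,'cr',(404,160),1)]
obs=[(t,'wl',T(110,198),1),(t,'wr',T(241,210),1),(t,'gr',T(178,143),1),(t,'bl',T(91,345),1),(t,'br',T(232,354),1),
(s,'wr',S(645,142),1),(s,'gr',S(676,88),1),(s,'bl',S(528,107),1),(s,'br',S(542,165),1)]
for ob in(A,W+A,W+A+obs):
    q,r=fit(ob);u,v,n=frame(q[3]);o=robot.get_obs();e=np.array(o['tool_pos'])-q[:3];print(q,r.round(2)[-40:] if ob is not A else r.round(1),'rel',e@u,e@v,e@n)
    if len(ob)==17: np.save("p.npy",q)
E
python3 d.py 0 -.08 0 .06
```

```text
[ 0.6167  0.183   0.1959 -0.0917  0.0384  0.0493] [-1.2  1.3  1.4  0.9  0.6 -0.2 -0.7 -2.  -0.4  2.  -3.7 -2.6  4.5  0.9] rel -0.0007617045966718805 0.0019591841096547246 0.0921911157641629
[ 0.6168  0.184   0.1957 -0.0813  0.0377  0.0497] [-0.4   0.18 -0.06  0.32  0.81  1.34 -0.39  0.89  1.74  1.23  0.34 -1.03
 -0.25 -0.72  0.27 -0.74 -0.21 -0.86  2.92  0.73 -1.58  0.6   0.79 -0.83
  0.18 -0.8  -0.24 -2.56 -0.37  0.1  -3.99 -2.36  5.74  1.06] rel -0.0007026223570151119 0.0013614745577478148 0.09241454619735477
[ 0.6162  0.1844  0.1977 -0.0825  0.0373  0.0495] [-0.72 -0.58  0.11 -0.62 -1.24 -1.26  3.42  0.73 -1.03  0.96  1.11 -0.64
  0.19 -1.06 -0.35 -2.23  0.38 -0.08 -4.79 -2.96  4.86  1.31  0.27  0.47
  0.68  0.51  0.28 -0.03  1.05  0.26  1.16  1.02  0.94  1.5   1.64  1.57
  1.37  1.56  0.94  3.52] rel -0.0011716408324905017 0.0009592253797777562 0.09035199316256862
rel G u,v,n mm [-0.7  1.4 92.4] q [ 0.36 -0.16  1.54 -0.23  1.29  0.36] F [0.9 0.2 0.4] w 0.0453 ff 0.0
t 10.52 shift [ 0.065 -0.789  0.327] turn [-0.002  0.007  0.061]
```

Important: in the wrist images the fingertips' width and row put them about 16 mm behind the reported TCP, not 17 mm ahead. That also explains the first empty grasp. I'll plan the hasp grasp with that tip position, moving sideways first and then down in steps.

{"name": "servo_tool", "arguments": {"plan": [[0.03,-0.4,0.1,0,0,0.06,40],[0.06,-0.79,0.2,0,0.01,0.06,40],[0.065,-0.79,0.4,0,0.01,0.06,40],[0.065,-0.79,0.6,0,0.01,0.06,40],[0.065,-0.79,0.8,0,0.01,0.06,40],[0.065,-0.79,0.8,0,0.01,0.06,40],[0.065,-0.79,0.8,0,0.01,0.06,40]]}}

```text
time: 11.1
tool_pos: [0.5409, 0.1888, 0.1649]
ee_rot: [2.625, -0.002, 1.492]
wrist_force: [-0.1, 0.0, 0.1]
width: 0.0402
finger_force: 0.0
```

```bash
python3 d.py 0 -.08 0 -.036;  python3 - <<'E'
from h import *
o=robot.get_obs();im=robot.snapshot("wrist");P=cam("wrist",o);np.save("P4.npy",P)
p=np.load("p.npy");m=model(p);print({k:np.round(proj(P,x)) for k,x in m.items()})
M=R.from_euler('xyz',o['ee_rot']).as_matrix();tp=np.array(o['tool_pos'])
for z in(-.016,.017):print(z,[np.round(proj(P,tp+M@[.008,s*.02,z])) for s in(1,-1)])
cv2.imwrite("pics/w4.png",im[:,:,::-1])
E
```

```text
rel G u,v,n mm [-81.3  -1.4  11.4] q [ 0.37 -0.2   1.79 -0.24  1.09  0.52] F [-0.1  0.   0.1] w 0.0402 ff 0.0
t 11.1 shift [0.013 0.016 0.474] turn [-0.004 -0.002  0.001]
{'wl': array([430., 163.]), 'wr': array([422., 264.]), 'gr': array([478., 215.]), 'bl': array([316., 163.]), 'br': array([316., 279.]), 'B': array([316., 223.]), 'cl': array([506., 128.]), 'cr': array([485., 294.]), 'dl': array([185., 127.]), 'dr': array([198., 292.])}
-0.016 [array([351., 233.]), array([277., 233.])]
0.017 [array([345., 217.]), array([282., 217.])]
```

View pics/w4.png

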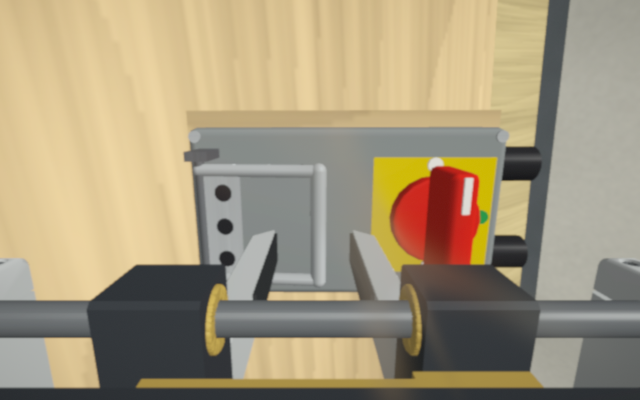

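Predicted tips at z = -16 mm are (277,233) and (351,233), and they're seen at (277,233) and (350,233), so the offset is confirmed. The crossbar is at column 320 against 316 predicted, about 2.5 mm further up-slope. The arm spacing of 109 px agrees with the depth. I'll descend and close.

{"name": "servo_tool", "arguments": {"plan": [[0.015,0.04,0.15,0,0,0,40],[0.015,0.04,0.3,0,0,0,40],[0.015,0.04,0.4,0,0,0,40],[0.015,0.04,0.45,0,0,0,40],[0.015,0.04,0.5,0,0,0,40],[0.015,0.04,0.5,0,0,0,40],[0.015,0.04,0.5,0,0,0,40]]}}

```text
time: 11.73
tool_pos: [0.5708, 0.1894, 0.1281]
ee_rot: [2.618, -0.005, 1.493]
wrist_force: [-0.5, -0.2, -0.0]
width: 0.0398
finger_force: 0.0
```

{"name": "servo_tool", "arguments": {"plan": [[0,0,0,0,0,0,4],[0,0,0,0,0,0,4],[0,0,0,0,0,0,4],[0,0,0,0,0,0,4],[0,0,0,0,0,0,4],[0,0,0,0,0,0,4],[0,0,0,0,0,0,4],[0,0,0,0,0,0,4]]}}

```text
time: 12.4
tool_pos: [0.5676, 0.1896, 0.1245]
ee_rot: [2.626, -0.004, 1.492]
wrist_force: [-5.7, 2.7, -1.9]
width: 0.0094
finger_force: 30.0
```

```bash
python3 d.py 0 -.08 0 -.036
```

```text
rel G u,v,n mm [-78.4   1.5 -36.9] q [ 0.35 -0.11  1.8  -0.24  0.99  0.52] F [-5.7  2.7 -1.9] w 0.0094 ff 30.0
t 12.4 shift [-0.015 -0.016 -0.009] turn [-0.005 -0.003  0.   ]
```

Crossbar gripped (9.4 mm, 30 N). I'll swing along the 75 mm arc, first to 50°.

{"name": "servo_tool", "arguments": {"plan": [[0,-0.003,-0.065,0,0,0,4],[0,-0.011,-0.13,0,0,0,4],[0,-0.026,-0.194,0,0,0,4],[0,-0.045,-0.257,0,0,0,4],[0,-0.07,-0.317,0,0,0,4],[0,-0.1,-0.375,0,0,0,4],[0,-0.136,-0.43,0,0,0,4],[0,-0.175,-0.482,0,0,0,4],[0,-0.22,-0.53,0,0,0,4],[0,-0.268,-0.575,0,0,0,4],[0,-0.268,-0.575,0,0,0,4]]}}

```text
time: 13.32
tool_pos: [0.516, 0.1935, 0.1612]
ee_rot: [2.625, -0.004, 1.493]
wrist_force: [-2.5, 4.6, -14.1]
width: 0.0088
finger_force: 30.0
```

```bash
python3 d.py 0 -.155 0 .036
```

```text
rel G u,v,n mm [-104.9    1.2   20.8] q [ 0.41 -0.24  1.83 -0.26  1.1   0.55] F [ -2.5   4.6 -14.1] w 0.0088 ff 30.0
t 13.32 shift [-0.011 -0.502 -0.149] turn [-0.004 -0.003  0.001]
```

{"name": "servo_tool", "arguments": {"plan": [[0,-0.05,-0.02,0,0,0,4],[0,-0.107,-0.05,0,0,0,4],[0,-0.165,-0.075,0,0,0,4],[0,-0.225,-0.095,0,0,0,4],[0,-0.288,-0.11,0,0,0,4],[0,-0.352,-0.12,0,0,0,4],[0,-0.42,-0.125,0,0,0,4],[0,-0.485,-0.125,0,0,0,4],[0,-0.485,-0.125,0,0,0,4],[0,-0.485,-0.125,0,0,0,4]]}}

```text
time: 14.15
tool_pos: [0.4754, 0.197, 0.1594]
ee_rot: [2.602, -0.008, 1.493]
wrist_force: [-1.2, -1.5, 6.3]
width: 0.0091
finger_force: 30.0
```

```bash
python3 d.py 0 -.155 0 .036;  python3 - <<'E'
from h import *
P=lambda c:cam(c)
p=np.load("p.npy");u,v,n=frame(p[3]);H=p[:3]-.1525*u-.014*n
ims=[]
for c in("wrist","side","top"):
    o=robot.get_obs();im=robot.snapshot(c);M=cam(c,o)
    for a in(80,90,100):
        r=np.radians(a);B=H+.075*(np.cos(r)*u+np.sin(r)*n);print(c,a,[np.round(proj(M,B+s*v),1) for s in(.036,-.036)])
    cv2.imwrite(f"pics/{c}5.png",im[:,:,::-1]);ims.append(im)
c=np.zeros((600,800,3),np.uint8);c[:400,:640]=ims[0];c[400:,:400]=cv2.resize(ims[1][120:220,230:430],(400,200),interpolation=cv2.INTER_CUBIC)
c[400:,400:]=cv2.resize(ims[2][160:260,160:360],(400,200),interpolation=cv2.INTER_CUBIC)
cv2.imwrite("pics/c5.png",c[:,:,::-1])
E
```

```text
rel G u,v,n mm [-141.1    1.5   39.6] q [ 0.47 -0.33  1.91 -0.3   1.1   0.62] F [-1.2 -1.5  6.3] w 0.0091 ff 30.0
t 14.15 shift [-0.015 -0.14   0.034] turn [ 0.01  -0.005 -0.001]
wrist 80 [array([317.8, 186. ]), array([317.4, 313. ])]
wrist 90 [array([292.3, 186.5]), array([294.1, 314.3])]
wrist 100 [array([266.9, 186.2]), array([270.8, 313.4])]
side 80 [array([269.2, 150.1]), array([270.8, 163.1])]
side 90 [array([266. , 151.6]), array([267.6, 164.6])]
side 100 [array([263.3, 153.4]), array([264.7, 166.4])]
top 80 [array([229.1, 249.8]), array([255.7, 252.1])]
top 90 [array([229. , 254.3]), array([255.5, 256.6])]
top 100 [array([229.1, 258.3]), array([255.5, 260.6])]
```

View pics/c5.png

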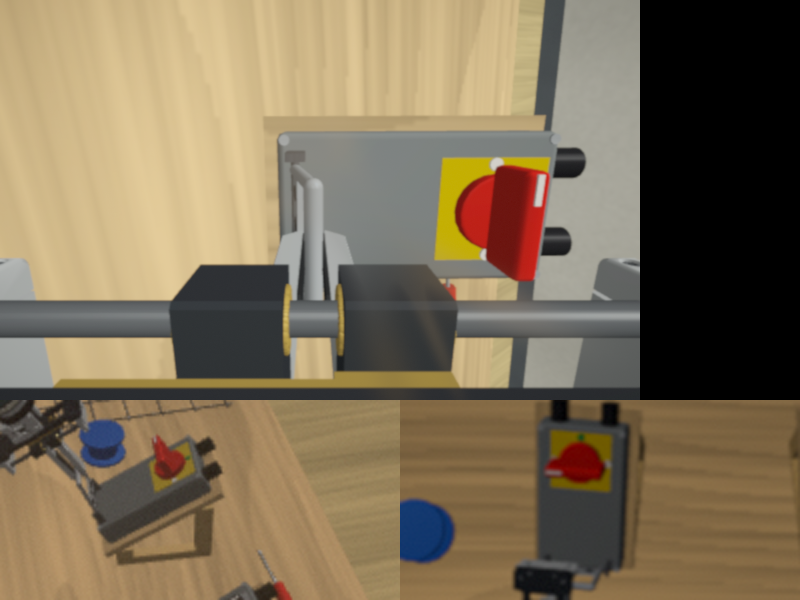

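The hasp stands at about 80° (bar at column 313; 90° is predicted at 292) and the arm is lagging its command. I'll hold and re-read.

{"name": "servo_tool", "arguments": {"plan": [[0,0,0,0,0,0,4],[0,0,0,0,0,0,4],[0,0,0,0,0,0,4]]}}

```text
time: 14.55
tool_pos: [0.4754, 0.1971, 0.1594]
ee_rot: [2.602, -0.008, 1.492]
wrist_force: [-1.4, -1.7, 7.6]
width: 0.0093
finger_force: 30.0
```

```bash
python3 d.py 0 -.153 0 .038
```

```text
rel G u,v,n mm [-141.1    1.5   39.6] q [ 0.47 -0.33  1.91 -0.3   1.1   0.62] F [-1.4 -1.7  7.6] w 0.0093 ff 30.0
t 14.55 shift [-0.015 -0.119  0.014] turn [ 0.01  -0.005 -0.001]
```

{"name": "servo_tool", "arguments": {"plan": [[0,-0.04,-0.03,0,0,0,4],[0,-0.08,-0.05,0,0,0,4],[0,-0.12,-0.06,0,0,0,4],[0,-0.12,-0.06,0,0,0,4],[0,-0.12,-0.06,0,0,0,4]]}}

```text
time: 14.97
tool_pos: [0.459, 0.1982, 0.1523]
ee_rot: [2.613, -0.006, 1.493]
wrist_force: [4.2, 1.2, -3.1]
width: 0.009
finger_force: 30.0
```

```bash
python3 d.py 0 -.153 0 .038
```

```text
rel G u,v,n mm [-158.9    1.2   41.7] q [ 0.49 -0.36  1.94 -0.3   1.12  0.64] F [ 4.2  1.2 -3.1] w 0.009 ff 30.0
t 14.97 shift [-0.013  0.059  0.038] turn [ 0.003 -0.004 -0.   ]
```

{"name": "servo_tool", "arguments": {"plan": [[0,0,0,0,0,0,44],[0,0,0,0,0,0,44],[0,0,0,0,0,0,44],[0,0,0,0,0,0,44],[0,0,-0.3,0,0,0,44],[0,0,-0.6,0,0,0,44],[0,0,-0.9,0,0,0,44],[0,0,-0.9,0,0,0,44],[0,0,-0.9,0,0,0,44]]}}

```text
time: 15.72
tool_pos: [0.4131, 0.202, 0.2306]
ee_rot: [2.614, -0.008, 1.494]
wrist_force: [-0.4, 0.7, -0.4]
width: 0.0442
finger_force: 0.0
```

```bash
python3 d.py 0 -.153 0 .038;  python3 - <<'E'
from h import *
p=np.load("p.npy");u,v,n=frame(p[3])
ims=[]
for c in("wrist","side","top"):
    o=robot.get_obs();im=robot.snapshot(c);M=cam(c,o)
    if c=="wrist":np.save("P6.npy",M);m=model(p);print({k:np.round(proj(M,x)) for k,x in m.items()})
    for hu in(.1525,.155):
      H=p[:3]-hu*u-.014*n;print(hu,'hinge',np.round(proj(M,H+.036*v),1),np.round(proj(M,H-.036*v),1))
      for a in(80,90,100):
        r=np.radians(a);B=H+.075*(np.cos(r)*u+np.sin(r)*n);print(c,a,[np.round(proj(M,B+s*v),1) for s in(.036,-.036)])
    cv2.imwrite(f"pics/{c}6.png",im[:,:,::-1]);ims.append(im)
c=np.zeros((600,800,3),np.uint8);c[:400,:640]=ims[0];c[400:,:400]=cv2.resize(ims[1][120:220,230:430],(400,200),interpolation=cv2.INTER_CUBIC)
c[400:,400:]=cv2.resize(ims[2][160:260,160:360],(400,200),interpolation=cv2.INTER_CUBIC)
cv2.imwrite("pics/c6.png",c[:,:,::-1])
E
```

```text
rel G u,v,n mm [-159.7    1.3  132.5] q [ 0.57 -0.46  1.85 -0.31  1.33  0.66] F [-0.4  0.7 -0.4] w 0.0442 ff 0.0
t 15.72 shift [-0.021  0.063  0.945] turn [ 0.002 -0.006 -0.   ]
{'wl': array([465., 154.]), 'wr': array([458., 223.]), 'gr': array([496., 189.]), 'bl': array([394., 153.]), 'br': array([390., 231.]), 'B': array([392., 193.]), 'cl': array([515., 130.]), 'cr': array([500., 244.]), 'dl': array([303., 130.]), 'dr': array([303., 244.])}
0.1525 hinge [320.3 157.4] [319.9 227.3]
wrist 80 [array([339.4, 165.7]), array([337.8, 253. ])]
wrist 90 [array([322.7, 165.8]), array([322.1, 253.5])]
wrist 100 [array([305.9, 165.6]), array([306.2, 253. ])]
0.155 hinge [317.8 157.4] [317.5 227.3]
wrist 80 [array([336.1, 165.7]), array([334.8, 253. ])]
wrist 90 [array([319.4, 165.8]), array([319. , 253.5])]
wrist 100 [array([302.7, 165.6]), array([303.2, 253. ])]
0.1525 hinge [277.2 163.9] [279.  176.9]
side 80 [array([269.2, 150.1]), array([270.8, 163.1])]
side 90 [array([266. , 151.6]), array([267.6, 164.6])]
side 100 [array([263.3, 153.4]), array([264.7, 166.4])]
0.155 hinge [276.6 164.2] [278.4 177.2]
side 80 [array([268.6, 150.5]), array([270.2, 163.4])]
side 90 [array([265.5, 151.9]), array([267. , 164.9])]
side 100 [array([262.7, 153.7]), array([264.2, 166.8])]
0.1525 hinge [235.4 241.8] [260.2 244. ]
top 80 [array([229.1, 249.8]), array([255.7, 252.1])]
top 90 [array([229. , 254.3]), array([255.5, 256.6])]
top 100 [array([229.1, 258.3]), array([255.5, 260.6])]
0.155 hinge [235.4 242.6] [260.2 244.8]
top 80 [array([229.1, 250.6]), array([255.7, 253. ])]
top 90 [array([229. , 255.1]), array([255.5, 257.4])]
top 100 [array([229.1, 259.1]), array([255.4, 261.4])]
```

View pics/c6.png

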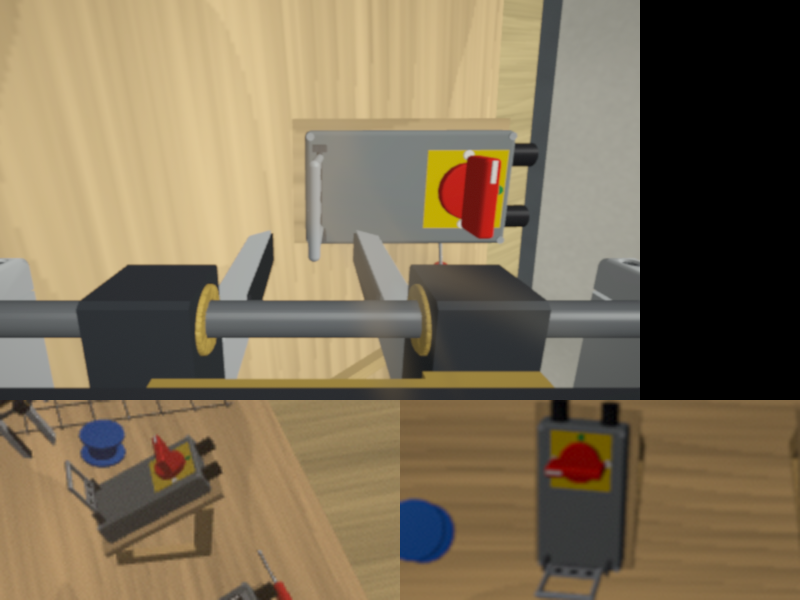

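The handle is still off. The crossbar is at column 315 against about 323 for square, so the hasp is at roughly 95°. The gripped positions agree: folded bar at u = -78.4 puts the hinge at -153.4, and the bar was released at -158.9. I'll re-centre on u = -153.3 and close the fingers there to square it.

{"name": "servo_tool", "arguments": {"plan": [[-0.02,0.063,0.3,0,0,0,44],[-0.02,0.063,0.6,0,0,0,44],[-0.02,0.063,0.85,0,0,0,44],[-0.02,0.063,0.94,0,0,0,44],[-0.02,0.063,0.94,0,0,0,44],[-0.02,0.063,0.94,0,0,0,44]]}}

```text
time: 16.37
tool_pos: [0.4644, 0.195, 0.1485]
ee_rot: [2.62, -0.003, 1.492]
wrist_force: [-0.8, -0.3, -0.1]
width: 0.0439
finger_force: 0.0
```

```bash
python3 d.py 0 -.1533 0 .038
```

```text
rel G u,v,n mm [-155.9   -1.5   35.6] q [ 0.47 -0.34  1.93 -0.29  1.11  0.62] F [-0.8 -0.3 -0.1] w 0.0439 ff 0.0
t 16.37 shift [ 0.015  0.026 -0.024] turn [-0.002 -0.003  0.   ]
```

{"name": "servo_tool", "arguments": {"plan": [[0.01,0.028,-0.02,0,0,0,44],[0.01,0.028,-0.02,0,0,0,44],[0.01,0.028,-0.02,0,0,0,30],[0.01,0.028,-0.02,0,0,0,20],[0.01,0.028,-0.02,0,0,0,12],[0.01,0.028,-0.02,0,0,0,6],[0.01,0.028,-0.02,0,0,0,6],[0.01,0.028,-0.02,0,0,0,6],[0.01,0.028,-0.02,0,0,0,6],[0.01,0.028,-0.02,0,0,0,6]]}}

```text
time: 17.2
tool_pos: [0.4658, 0.1964, 0.1524]
ee_rot: [2.619, -0.005, 1.493]
wrist_force: [-3.4, 0.5, 0.4]
width: 0.0091
finger_force: 30.0
```

```bash
python3 d.py 0 -.1533 0 .038
```

```text
rel G u,v,n mm [-152.9    0.    38.3] q [ 0.47 -0.34  1.93 -0.29  1.12  0.62] F [-3.4  0.5  0.4] w 0.0091 ff 30.0
t 17.2 shift [-0.    -0.004  0.003] turn [-0.001 -0.004  0.   ]
```

At u = -152.9 the hasp is at 90° within about half a degree. Now I'll release, retreat and verify.

{"name": "servo_tool", "arguments": {"plan": [[0,0,0,0,0,0,44],[0,0,0,0,0,0,44],[0,0,0,0,0,0,44],[0,0,0,0,0,0,44],[0,0,-0.3,0,0,0,44],[0,0,-0.6,0,0,0,44],[0,0,-0.97,0,0,0,44],[0,0,-0.97,0,0,0,44],[0,0,-0.97,0,0,0,44]]}}

```text
time: 17.95
tool_pos: [0.4187, 0.2007, 0.2402]
ee_rot: [2.613, -0.008, 1.494]
wrist_force: [-0.2, 0.2, -0.2]
width: 0.0442
finger_force: 0.0
```

```bash
python3 d.py 0 -.1533 0 .038; python3 - <<'E'
from h import *
p=np.load("p.npy");u,v,n=frame(p[3])
ims=[]
for c in("wrist","side","top"):
    o=robot.get_obs();ims.append(robot.snapshot(c));M=cam(c,o);H=p[:3]-.1533*u-.014*n
    print(c,np.round([proj(M,H+.075*(np.cos(r)*u+np.sin(r)*n)) for r in np.radians([80,90,100])]).tolist(),np.round(proj(M,model(p)['wl'])))
c=np.zeros((600,800,3),np.uint8);c[:400,:640]=ims[0];c[400:,:400]=cv2.resize(ims[1][120:220,230:430],(400,200),interpolation=cv2.INTER_CUBIC)
c[400:,400:]=cv2.resize(ims[2][150:300,155:455],(400,200),interpolation=cv2.INTER_CUBIC)
cv2.imwrite("pics/c7.png",c[:,:,::-1])
E
```

```text
rel G u,v,n mm [-149.9    0.5  138. ] q [ 0.55 -0.46  1.83 -0.3   1.33  0.64] F [-0.2  0.2 -0.2] w 0.0442 ff 0.0
t 17.95 shift [-0.014 -0.039  1.   ] turn [ 0.003 -0.006 -0.   ]
wrist [[325.0, 208.0], [309.0, 208.0], [293.0, 208.0]] [453. 153.]
side [[270.0, 157.0], [267.0, 158.0], [264.0, 160.0]] [315. 148.]
top [[242.0, 251.0], [242.0, 256.0], [242.0, 260.0]] [237. 190.]
```

View pics/c7.png

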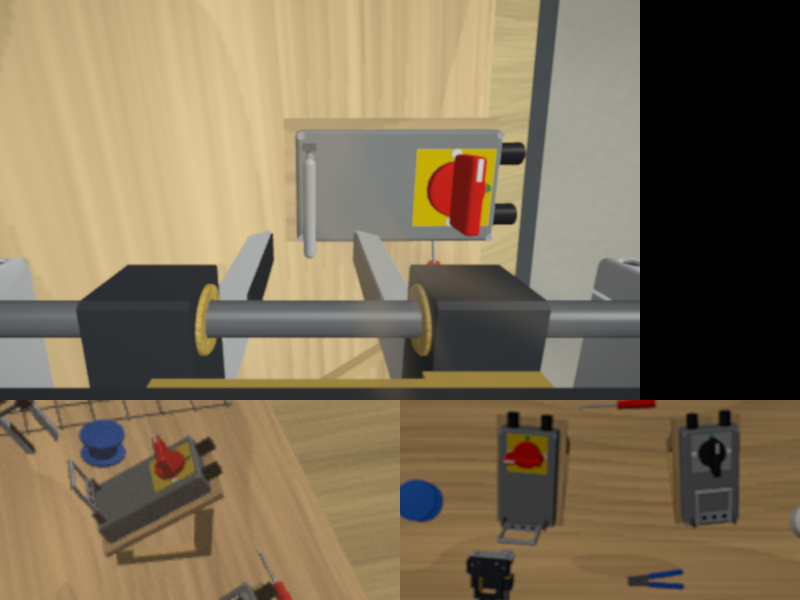

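The crossbar at (310,160–255) lies straight over the hinge bracket (309,147), so the hasp is square. The handle bar lies across the white dots, and the black unit and the loose things are undisturbed. Handing in.

```bash
python3 -c "
from bench import robot
print(robot.close_job())"
```

```text
the job is handed in; nothing more can be done
None
```

I turned the red handle to its off stop, then swung that isolator's hasp out to about 90° (within about 2° in the last wrist picture). The black isolator and the loose items looked unchanged in the last pictures, and the job was handed in at about 18 s with the gripper clear; no verdict was returned.

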